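# Take the wood sample off the display prong and stand it in the holder

### The job

Take the dark wood finish sample off the display stand: lift its top end just enough, as you slide it outward, for its window to pass over the prong's upturned tip, and be gentle, because the prong is springy and must never be pushed or pulled with more than 6 N. Then stand the sample upright in the groove of the wooden holder, right way up with its foot fully down on the groove floor and about midway along the groove, and let go. Leave the mug, the spectacle case and the brass dish as they are.

Things in the scene. Friction and masses are not known exactly. Their poses are not given: they have to be found in the camera images.
- stand: Steel display stand fixed to the table: round base 104 mm across, 14 mm post with a block (18 x 20 mm, top at z = 166 mm) that holds the prong, pointing along the stand's -x axis, level. Origin: centre of the base underside, on the post axis. More than 6 N on any part of it is damage. The prong gives up and down like a spring, 3 to 8 N per mm at its outer part; sideways and lengthwise it is stiff.
- prong_root (a point): Where the prong's centre line meets the post axis, 155 mm up. The prong, a 4 mm round rod, runs along the stand's -x: straight for 65 to 110 mm from here, then bent up: a straight tip 42 mm long rising at 29 to 47 degrees. Both vary and are not measured: find them by feel or eye. It ends at most 149 mm out and 32 mm above this point.
- sample: Dark wood board, 4 mm thick (its x), 60 mm wide (y), 135 mm tall (z), 28 to 53 g. Origin: centre of its bottom edge. It hangs on the prong by its window, 43 to 57 mm from the post axis, its faces within 10 degrees of square to the prong. Grip its plain top end (53 mm high, above the window) from above across the 4 mm thickness.
- window (a point): Centre of the sample's window, 76.25 mm above its bottom edge: a hole 16 mm wide and 11.5 mm high, through the board. At the start its upper edge rests on top of the prong. Lifting by 3.7 mm puts the rod at mid window; an upright board has 3.7 mm of play above and below the straight rod, about 0.6 mm each way on the steepest tip.
- holder: Oak holder fixed to the table, 70 x 110 mm, 30 mm high. Origin: centre of its underside. A groove 8 mm wide and 18 mm deep, open at both ends, runs its full length along its y axis at x = 0; its floor is 12 mm above the table. The sample stands in it with its thickness across the groove, either face forward, and may lean on its wall.
- cup: White mug, 80 mm across, 75 mm high, standing on a 48 mm high pile of three books (145 x 170 mm) that is fixed, beyond the work. Origin: centre of its underside. Leave alone.
- case: Tan leather spectacle case, 60 x 155 x 36 mm, lying on the table. Origin: centre of its underside. Leave alone.
- dish: Brass dish 100 mm across and 22 mm high on the table. Origin: centre of its underside. Leave alone.
Not all that is in view belongs to the job. What is shaped like the sample but blue is not meant. Of the things shaped like the stand, the steel one is meant.

How it is judged:
On the way:
1. the sample is off the prong and carried clear: more than 165 mm from the stand's post axis and its bottom more than 35 mm above the table (horizontal distance between sample and stand above 0.165 m and height (world z) of sample above 0.035 m), for 0.1 s.
At the end, for the whole second after the job is handed in: The sample stands at rest and released in the holder's groove, right way up within 0.32 rad (it may lean on a groove wall), its foot down on the groove floor (bottom 9 to 15.5 mm above the holder's underside), within 6 mm of the groove's centre line and within 20 mm of the middle of its length (x of sample in the frame of holder between -0.006 and 0.006 m and y of sample in the frame of holder between -0.02 and 0.02 m and z of sample in the frame of holder between 0.009 and 0.0155 m and angle between sample's own z axis and vertical below 0.32 rad and linear speed of sample below 0.02 m/s and contact force between the fingers and sample below 0.05 N); the robot touches nothing.
It fails at once if the stand or its prong is pushed or pulled with more than 6 N (contact force between stand and anything else above 6 N).
It fails at once if the mug, the case or the dish is moved by more than 15 mm or tipped ((distance of cup from where it was at the start of the episode above 0.015 m or angle between cup's own z axis and vertical above 0.3 rad) or (distance of case from where it was at the start of the episode above 0.015 m or angle between case's own z axis and vertical above 0.3 rad) or (distance of dish from where it was at the start of the episode above 0.015 m or angle between dish's own z axis and vertical above 0.3 rad)).
It also fails if it takes over 70 s, if anything falls off the work surface, if the arm or the gripper's body presses on something with over 40 N, if the wrist force passes 120 N, or if a joint passes its speed limit or range.

### The arm

A 6-joint arm with a two-finger parallel gripper is mounted at the origin on the work surface. World frame = base frame: x ahead of the robot, y to its left, z up, the work surface at z = 0. Lengths are in m, angles in rad, forces in N, time in s.
With the tool pointing down it reaches from about 0.275 to 0.825 m from the base axis. Payload 4.9 kg.
Tool frame: the origin (TCP) lies midway between the tips of the shut fingers; the grasp point (between the pads) lies 19 mm behind it (bot.grip_depth is the distance from the TCP to the grasp point, in m); y points along the fingers, x is the direction in which the jaws open and shut, and the axes are right-handed (so a half turn about y gives the same grasp; the last joint's range is limited). The gripper opens to 85 mm and grips with 20 to 120 N. Pads are 22 mm wide; open, the fingers measure 114 mm over their backs; the gripper's body (76 mm by 85 mm) begins 54 mm behind the grasp point. The pads swing forward as they close: fully open they stand 13 mm farther back than shut.
Start: joints at [1.049, 0.326, -0.193, 1.052, 0, 1.437], TCP at [0.208, 0.509, 0.231] pointing down, gripper open.
Joint ranges: [-2.65, 2.65], [-0.97, 1.79], [-1.3, 1.35], [-1.93, 2.1], [-1.47, 1.37], [-3.14, 3.14]. Speed limits (rad/s): [2.57, 2.57, 3.14, 3.14, 3.14, 3.14].

### API

Orientations are given as a unit quaternion [w, x, y, z].
In Python, from cell import bot gives the robot as it stands. Calls block until the motion is done:
- bot.move_pose(position, orientation): joint-space move of the TCP to a pose.
- bot.move_linear(position, speed=0.15, rotation=None, until_force=None): straight line of the TCP; rotation=None keeps the orientation; speed is the mean speed in m/s. With until_force (N) it stops when the force on the tool has changed by that much, and returns True; else False.
- bot.goto_joints(angles): joint-space move.
- bot.set_gripper(opening, grasp_force=None): opening from 0.0 (shut) to 1.0 (fully open); grasp_force is the grip in N (None keeps the last); returns when the fingers have stopped.
- bot.wait(seconds).
- bot.solve_ik(position, orientation): joint angles nearest the present ones, or None.
- bot.camera(name): name is "scene" or "top" or "wrist"; returns the picture (420x560x3 uint8, red, green, blue); there is no depth.
- bot.calibration(name): a dict with "mtx" (3x3 intrinsics, pixels), "extrinsics" (4x4, takes a point from world to camera coordinates); the wrist camera has in their place "hand_eye" (4x4, takes a point from camera to tool coordinates, whose origin is the TCP and whose axes are the tool frame's). Camera axes: x right, y down, z forward; pixel columns grow to the right and rows downward; lengths in m; the calibration is good to about 2 mm. The wrist camera is an equidistant fisheye: a pixel r from the principal point sees the ray r / f radians off the axis. A picture is of the moment at which its call begins: read the wrist's pose just before it. calibration takes no time and is no camera call.
A pose or a line that the arm cannot do raises bot.PlanningError and nothing moves.
- bot.close_job(): hands the job in, once; it reports no verdict.
Trained networks look in the newest picture that a camera, given by its name, has taken for a name from the list of things; names that differ only in an ending like _2 or _b are one class to them, and where a whole thing is asked for, a point or a joint stands for the part that bears it (a point fixed in the world has none). Each returns a list of dicts, best first, with "confidence" (0 to 1); they miss things now and then, are a little off and sometimes report something else, mostly with a low value. They report only what shows in the picture. A call takes as long as a camera call. They do not tell look-alikes from the thing itself.
- bot.search_frame(camera, thing): "bbox" ([left, top, width, height] in pixels, round what is visible of it).
Readings, each from a call of its own:
- bot.read_clock(): time.
- bot.read_joint_positions(): joint angles.
- bot.read_joint_vel(): joint speeds.
- bot.read_joint_efforts(): joint torques, N m.
- bot.read_position(): TCP position.
- bot.read_tool_rot(): TCP orientation.
- bot.read_ft_force(): force on the tool from outside, world axes, zero at the start.
- bot.read_moment(): the same for the moment, N m.
- bot.read_gripper_width(): opening from 0.0 (shut) to 1.0 (fully open).
Only numpy, scipy, OpenCV 4.12 (cv2) and the standard library are available. Lean on these libraries where they do the work, as an engineer would, in place of code of your own. Each camera call takes 0.05 s, during which the arm holds its last target. There are 200 camera calls.

## Working session

There is one attempt and no reset: what is moved stays moved. The work goes in short steps, each a Python script; the robot and the scene stay as the last script left them, time stands still between calls to the robot, and variables do not carry over. Pictures are saved under pics/ and viewed, about 8 in all and at most 12, crops included, and the job is handed in when it is done.

```bash
ls; mkdir -p pics
python3 - <<'E'
from cell import bot
import cv2,numpy as np
ims=[]
for c in("scene","top"):
    im=bot.camera(c); cv2.imwrite(f"pics/{c}0.png",im[:,:,::-1])
    k=bot.calibration(c);print(c,np.round(k["mtx"],1).tolist(),np.round(k["extrinsics"],4).tolist())
    for t in("stand","sample","holder","prong_root","window","cup","case","dish"):
        print(c,t,[(d["bbox"],round(d["confidence"],2)) for d in bot.search_frame(c,t)[:3]])
k=bot.calibration("wrist");print({a:np.round(b,4).tolist() if hasattr(b,'shape') else b for a,b in k.items()})
print(bot.read_clock(),bot.read_tool_rot())
E
```

```text
pics
scene [[458.7, 0.0, 280.1], [0.0, 458.7, 209.0], [0.0, 0.0, 1.0]] [[-0.8653, 0.5011, 0.0133, 0.5309], [0.2807, 0.5063, -0.8154, -0.067], [-0.4153, -0.7018, -0.5788, 1.5066], [0.0, 0.0, 0.0, 1.0]]
scene stand [([184.4, 140.3, 31.2, 54.8], 0.85), ([221.0, 147.8, 46.7, 73.0], 0.74)]
scene sample [([238.8, 143.7, 20.8, 46.2], 0.94), ([276.2, 172.7, 20.6, 42.5], 0.86)]
scene holder [([300.4, 278.1, 40.4, 48.0], 0.83)]
scene prong_root [([222.8, 160.3, 31.9, 57.1], 0.97), ([184.8, 142.3, 32.4, 53.6], 0.93)]
scene window [([276.3, 170.1, 18.9, 45.0], 0.75), ([236.0, 143.1, 22.7, 49.5], 0.67)]
scene cup [([224.3, 214.1, 39.9, 43.2], 0.77)]
scene case [([407.9, 298.9, 67.5, 65.1], 0.86), ([221.9, 167.5, 33.3, 52.7], 0.4), ([228.8, 158.3, 30.2, 5.8], 0.24)]
scene dish []
top [[410.1, 0.0, 273.9], [0.0, 410.1, 201.7], [0.0, 0.0, 1.0]] [[-0.0195, -0.9998, 0.0009, -0.0053], [-0.9837, 0.0191, -0.1786, 0.6189], [0.1786, -0.0044, -0.9839, 1.2476], [0.0, 0.0, 0.0, 1.0]]
top stand [([367.7, 158.6, 43.4, 40.4], 0.59), ([312.6, 178.0, 36.5, 47.7], 0.56)]
top sample [([328.6, 193.5, 23.4, 10.7], 0.53), ([307.2, 222.8, 6.9, 19.0], 0.46)]
top holder [([179.8, 182.2, 36.6, 31.1], 0.82)]
top prong_root [([312.0, 174.6, 36.8, 50.6], 0.71), ([367.3, 161.1, 33.2, 32.5], 0.59)]
top window [([308.8, 220.5, 6.7, 18.5], 0.64), ([328.8, 193.1, 24.2, 16.7], 0.57)]
top cup [([245.3, 150.7, 36.7, 32.8], 0.74)]
top case [([109.9, 246.1, 48.7, 21.2], 0.59)]
top dish [([392.6, 219.7, 30.9, 29.1], 0.96)]
{'mtx': [[325.1923, 0.0, 278.1575], [0.0, 325.1923, 211.1612], [0.0, 0.0, 1.0]], 'hand_eye': [[1.0, -0.0, -0.0004, -0.0002], [0.0003, -0.2969, 0.9549, -0.1433], [-0.0001, -0.9549, -0.2969, 0.0752], [0.0, 0.0, 0.0, 1.0]]}
0.9 [-0.58696961  0.5869816   0.39428146 -0.39428593]
```

Run:
```python
import cv2,numpy as np
s=cv2.imread("pics/scene0.png");t=cv2.imread("pics/top0.png")
a=cv2.resize(s[120:320,150:350],(600,600),interpolation=3)
cv2.imwrite("pics/a.png",a)
b=cv2.resize(t[130:290,90:440],(800,366),interpolation=2);cv2.imwrite("pics/b.png",b)
```

```text
(no output)
```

View pics/a.png

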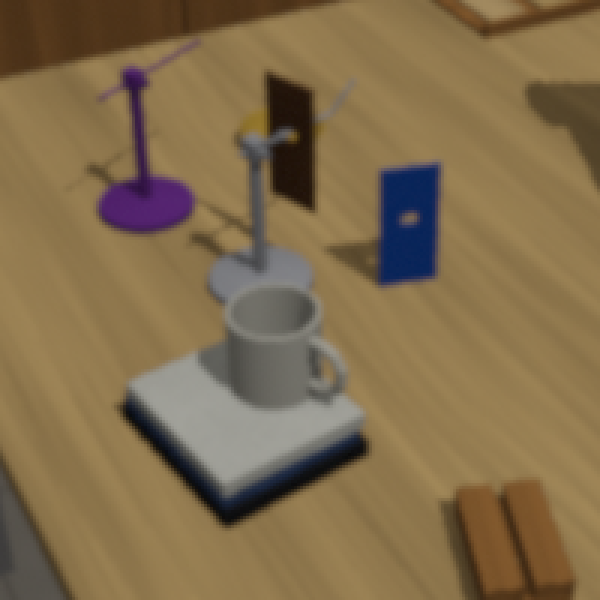

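View pics/b.png

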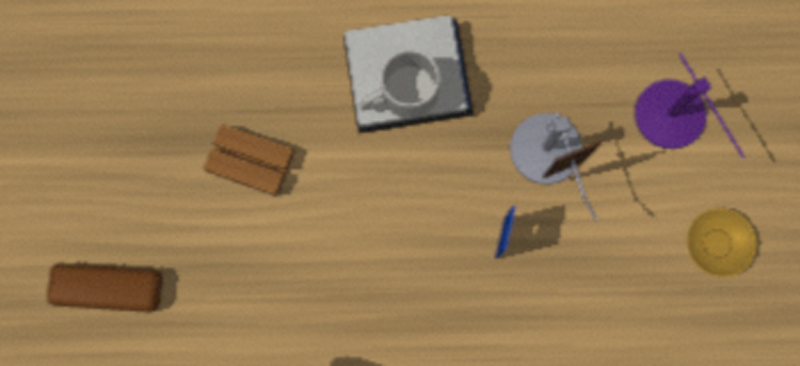

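```bash
cat > h.py <<'E'
from cell import bot
import cv2,numpy as np
from scipy.spatial.transform import Rotation as R
def ray(c,px,pose=None):
    k=bot.calibration(c); 
    if c=="wrist":
        P,Rt=pose; M=k["mtx"]; d=(np.array(px)-M[:2,2])/M[0,0]; th=np.hypot(*d)
        v=np.array([*(d/th*np.sin(th)),np.cos(th)]); H=k["hand_eye"]
        return P+Rt@H[:3,3], Rt@H[:3,:3]@v
    E=k["extrinsics"]; v=np.linalg.inv(k["mtx"])@[*px,1]
    return -E[:3,:3].T@E[:3,3], E[:3,:3].T@v
def atz(c,px,z,pose=None):
    o,d=ray(c,px,pose); return o+d*(z-o[2])/d[2]
def proj(c,p,pose=None):
    k=bot.calibration(c); M=k["mtx"]
    if c=="wrist":
        P,Rt=pose;H=k["hand_eye"]; q=H[:3,:3].T@(Rt.T@(np.array(p)-P)-H[:3,3])
        r=np.hypot(q[0],q[1]); th=np.arctan2(r,q[2]); return M[:2,2]+M[0,0]*th*q[:2]/r
    q=k["extrinsics"]@[*p,1]; q=M@q[:3]; return q[:2]/q[2]
def tri(rs):
    A=0;b=0
    for o,d in rs:
        d=d/np.linalg.norm(d);Q=np.eye(3)-np.outer(d,d);A=A+Q;b=b+Q@o
    return np.linalg.solve(A,b)
def q2R(q): return R.from_quat(np.roll(q,-1)).as_matrix()
def R2q(m): return np.roll(R.from_matrix(m).as_quat(),1)
def pose(): return np.array(bot.read_position()),q2R(bot.read_tool_rot())
def look(name):
    p=pose(); im=bot.camera("wrist"); cv2.imwrite(f"pics/{name}.png",im[:,:,::-1]); np.savez(f"pics/{name}.npz",P=p[0],R=p[1]); return p
def load(name):
    z=np.load(f"pics/{name}.npz"); return z["P"],z["R"]
E
python3 - <<'E'
from h import *
T=lambda u,v:(90+u*.4375,130+v*.4375)
S=lambda u,v:(150+u/3,120+v/3)
f=lambda c,p,z:print(np.round(atz(c,p,z),3))
print("base");f("top",T(545,148),.006);f("scene",S(261,275),.006)
print("block");f("top",T(557,122),.16);f("scene",S(257,145),.16)
print("bend/tip");f("top",T(595,218),.18);print(tri([ray("top",T(595,218)),ray("scene",S(352,82))]))
print("board top");f("top",T(545,178),.21);f("top",T(600,143),.21);f("scene",S(267,72),.21);f("scene",S(314,91),.21)
print("holder")
for p in((225,126),(294,152),(277,194),(206,167)):f("top",T(*p),.03)
print("dish");f("top",T(723,242),.01);print("blue");f("top",T(513,207),.135);f("top",T(497,257),.135);f("scene",S(380,171),.135);f("scene",S(440,164),.135)
print("cup");f("top",T(411,79),.123)
E
```

```text
base
[ 0.648 -0.199  0.006]
[ 0.647 -0.201  0.006]
block
[ 0.651 -0.194  0.16 ]
[ 0.648 -0.193  0.16 ]
bend/tip
[ 0.524 -0.233  0.18 ]
[ 0.52428175 -0.23344384  0.17590288]
board top
[ 0.57  -0.168  0.21 ]
[ 0.612 -0.238  0.21 ]
[ 0.616 -0.233  0.21 ]
[ 0.595 -0.178  0.21 ]
holder
[0.684 0.26  0.03 ]
[0.644 0.162 0.03 ]
[0.584 0.185 0.03 ]
[0.625 0.286 0.03 ]
dish
[ 0.506 -0.445  0.01 ]
blue
[ 0.545 -0.136  0.135]
[ 0.481 -0.113  0.135]
[ 0.55  -0.133  0.135]
[ 0.494 -0.117  0.135]
cup
[ 0.722 -0.007  0.123]
```

```bash
cat >> h.py <<'E'
def viewpose(T,az,el,dist):
    # camera placed from T in direction (az,el), looking at T
    u=np.array([np.cos(az)*np.cos(el),np.sin(az)*np.cos(el),np.sin(el)])
    f=-u; r=np.cross(f,[0,0,1]); r/=np.linalg.norm(r); dn=np.cross(f,r)
    H=bot.calibration("wrist")["hand_eye"]
    Rt=np.c_[r,dn,f]@H[:3,:3].T
    return np.array(T)+u*dist-Rt@H[:3,3],Rt
E
python3 - <<'E'
from h import *
T=[.575,-.22,.172]
az0=np.arctan2(.966,-.26)
for el in(50,25):
  for da in(0,20,-20,40,-40):
    P,Rt=viewpose(T,az0+np.radians(da),np.radians(el),.27)
    q=bot.solve_ik(P,R2q(Rt)); print(el,da,P.round(3),None if q is None else np.round(q,2))
E
```

```text
50 0 [ 0.55  -0.13   0.238] [ 0.09  0.33 -0.59  0.39 -0.98 -1.88]
50 20 [ 0.521 -0.143  0.238] [-0.02  0.1  -1.01 -0.28 -0.75 -2.51]
50 -20 [ 0.583 -0.127  0.238] [ 0.09  0.62 -0.09  1.13 -0.98 -1.25]
50 40 [ 0.498 -0.167  0.238] [-0.33 -0.04 -1.26 -0.62 -0.24 -2.99]
50 -40 [ 0.614 -0.135  0.238] [ 0.03  0.91  0.44  1.71 -0.85 -0.82]
25 0 [ 0.545 -0.111  0.192] [ 0.22  0.63 -0.72 -0.09 -1.43 -1.89]
25 20 [ 0.51  -0.128  0.192] [ 0.13  0.85 -1.27 -1.84 -1.07 -2.89]
25 -20 [ 0.584 -0.108  0.192] [ 0.19  1.05  0.13  1.76 -1.26 -0.44]
25 40 [ 0.482 -0.156  0.192] None
25 -40 [ 0.622 -0.118  0.192] None
```

Run:
```python
from h import *
T=[.575,-.22,.172]
az0=np.arctan2(.966,-.26)
for n,el in(("w1",50),("w2",28)):
    P,Rt=viewpose(T,az0,np.radians(el),.27)
    bot.move_pose(P,R2q(Rt)); look(n)
    for t in("sample","stand"): print(n,t,[(np.round(d["bbox"]),d["confidence"]) for d in bot.search_frame("wrist",t)[:3]])
a=cv2.imread("pics/w1.png")[60:340,100:460];b=cv2.imread("pics/w2.png")[60:340,100:460]
for n,i in(("w1c",a),("w2c",b)): cv2.imwrite(f"pics/{n}.png",cv2.resize(i,None,fx=2,fy=2,interpolation=2))
print(bot.read_clock(),bot.read_ft_force())
```

```text
w1 sample [(array([278., 331.,  74.,  38.]), 0.82), (array([234., 156.,  21., 141.]), 0.61), (array([ 12., 360., 106.,  60.]), 0.34)]
w1 stand [(array([170., 202., 176., 135.]), 0.93), (array([182.,  98., 118., 118.]), 0.82)]
w2 sample [(array([233., 154.,  20., 164.]), 0.88), (array([278., 318.,  90.,  55.]), 0.58)]
w2 stand [(array([190., 146., 106., 124.]), 0.76), (array([168., 197., 177., 175.]), 0.56)]
4.4583 [0.77844807 0.47135209 0.58672183]
```

View pics/w1c.png

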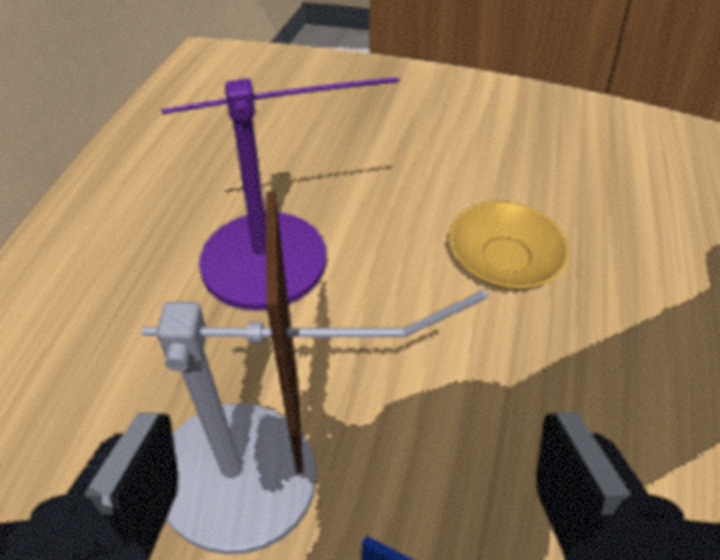

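View pics/w2c.png

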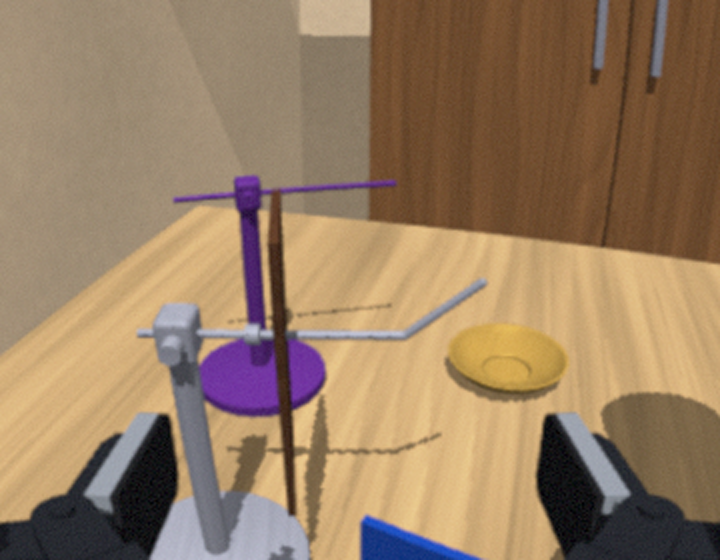

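Run:
```python
from h import *
p1,p2=load("w1"),load("w2")
C=lambda u,v:(100+u/2,60+v/2)
pts={"bend":((406,331.5),(406,334.5)),"tip":((487,294),(485,281.5)),"back":((143,330.5),(139,333)),"collar":((254,331.5),(252,334)),"ring2":((290,331.5),(292,335)),
"boardtop_near":((279,308),(276,238)),"boardtop_far":((272,195),(276,193)),"boardbot":((299,472),(292,516))}
X={k:tri([ray("wrist",C(*a),p1),ray("wrist",C(*b),p2)]) for k,(a,b) in pts.items()}
for k,x in X.items():
    res=[np.round(proj("wrist",x,p)-C(*a),1) for p,a in((p1,pts[k][0]),(p2,pts[k][1]))]
    print(k,x.round(4),res)
d=X["bend"]-X["back"];d[2]=0;d/=np.linalg.norm(d);root=np.array([.648,-.2,.155]);print(d)
for k,x in X.items(): print(k,"along",((x-root)@d).round(4),"side",np.cross(d,x-root)[2].round(4),"z",x[2].round(4))
a=cv2.imread("pics/w1.png")[200:250,160:320];b=cv2.imread("pics/w2.png")[200:250,160:320]
cv2.imwrite("pics/z.png",cv2.resize(np.vstack([a,b]),None,fx=5,fy=5,interpolation=2))
```

```text
bend [ 0.5544 -0.225   0.1556] [array([-0., -0.]), array([ 0., -0.])]
tip [ 0.5236 -0.2326  0.1814] [array([-0.1, -0. ]), array([ 0.1, -0. ])]
back [ 0.6682 -0.1949  0.1551] [array([ 0.1, -0. ]), array([-0.1, -0. ])]
collar [ 0.6183 -0.2078  0.1555] [array([ 0.1, -0. ]), array([-0.1, -0. ])]
ring2 [ 0.6025 -0.2127  0.1548] [array([ 1., -0.]), array([-1., -0.])]
boardtop_near [ 0.5913 -0.1783  0.2146] [array([-1.1,  0. ]), array([1.1, 0. ])]
boardtop_far [ 0.6155 -0.2374  0.2095] [array([-0.3,  0. ]), array([0.3, 0. ])]
boardbot [ 0.5962 -0.1842  0.0738] [array([ 0.1, -0. ]), array([-0.1, -0. ])]
[-0.96664371 -0.25612483  0.        ]
bend along 0.0969 side 0.0002 z 0.1556
tip along 0.1286 side -0.0004 z 0.1814
back along -0.0208 side 0.0002 z 0.1551
collar along 0.0307 side -0.0 z 0.1555
ring2 along 0.0472 side 0.0006 z 0.1548
boardtop_near along 0.0492 side -0.0355 z 0.2146
boardtop_far along 0.041 side 0.0279 z 0.2095
boardbot along 0.046 side -0.0286 z 0.0738
```

View pics/z.png

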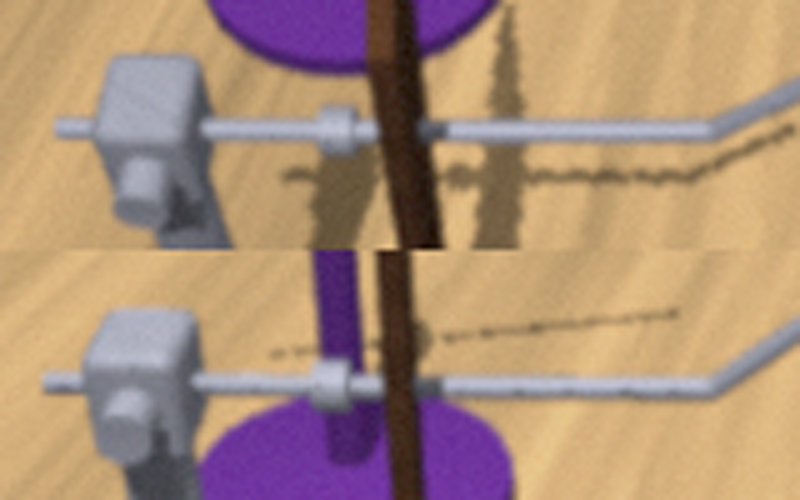

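```bash
cat >> h.py <<'E'
def down(gx):  # tool down, tool x at world angle gx
    x=np.array([np.cos(gx),np.sin(gx),0]); y=np.array([0,0,-1.]); return np.c_[x,y,np.cross(x,y)]
E
python3 - <<'E'
from h import *
r=np.radians
for g in(-157.8,22.2):
    q=bot.solve_ik([.6045,-.2115,.24],R2q(down(r(g)))); print("grasp",g,None if q is None else np.round(q,2))
for g in(-22.2,157.8):
    q=bot.solve_ik([.634,.223,.20],R2q(down(r(g)))); print("place",g,None if q is None else np.round(q,2), down(r(g))[:,2].round(2))
for az in(67.8,-112.2):
    P,Rt=viewpose([.634,.223,.03],r(az),r(72.7),.26)
    q=bot.solve_ik(P,R2q(Rt)); print("view",az,P.round(3),Rt[:,0].round(2),None if q is None else np.round(q,2))
E
```

```text
grasp -157.8 [-0.45  0.49  0.08  1.16  0.   -2.41]
grasp 22.2 [-0.45  0.49  0.08  1.16  0.    0.73]
place -22.2 [0.23 0.58 0.12 1.12 0.   2.19] [0.38 0.93 0.  ]
place 157.8 [ 0.23  0.58  0.12  1.12  0.   -0.95] [-0.38 -0.93 -0.  ]
view 67.8 [0.656 0.278 0.118] [-0.93  0.38  0.  ] [ 0.46  1.27  1.13  1.91 -0.38 -0.63]
view -112.2 [0.612 0.168 0.118] [ 0.93 -0.38  0.  ] [-0.12  0.46 -0.48  0.45  0.58  1.89]
```

Run:
```python
from h import *
H=bot.calibration("wrist")["hand_eye"]; Rt=down(np.radians(157.8)); M=Rt@H[:3,:3]
cam=np.array([.634,.223,.03])-M[:,2]*.27; P=cam-Rt@H[:3,3]; print(P)
p,_=pose(); bot.move_linear(p+[0,0,.1],speed=.3)
bot.move_pose(P+[0,0,.1],R2q(Rt)); bot.move_linear(P,speed=.2); bot.wait(.2);look("h1")
print([(np.round(d["bbox"]),d["confidence"]) for d in bot.search_frame("wrist","holder")],bot.read_clock())
cv2.imwrite("pics/h1c.png",cv2.resize(cv2.imread("pics/h1.png")[80:380,100:500],None,fx=2,fy=2,interpolation=2))
```

```text
[0.63248238 0.22000955 0.14558914]
[] 7.15
```

View pics/h1c.png

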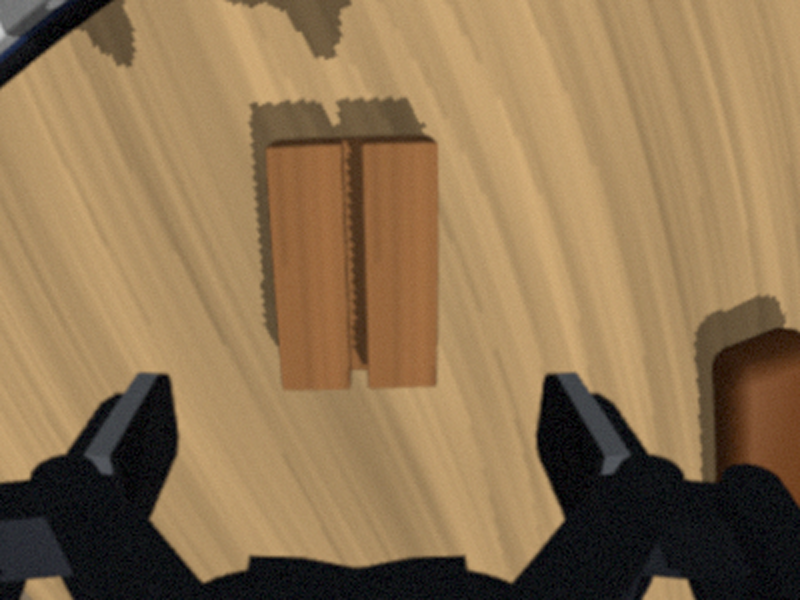

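Run:
```python
from h import *
p=load("h1"); C=lambda u,v:(100+u/2,80+v/2)
A=lambda u,v:atz("wrist",C(u,v),.03,p)
pts={k:A(*v) for k,v in dict(li0=(343.5,145),li1=(350,388),ri0=(361,143),ri1=(368.5,387),lo0=(267,148),lo1=(282,390),ro0=(437,143),ro1=(436,386)).items()}
for k,v in pts.items(): print(k,v.round(4))
e0=(pts["li0"]+pts["ri0"])/2;e1=(pts["li1"]+pts["ri1"])/2
c4=np.mean([pts[k] for k in("lo0","lo1","ro0","ro1")],0)
for a,b in(("li","li"),("ri","ri"),("lo","lo"),("ro","ro")):
    v=pts[a+"1"]-pts[a+"0"];print(a,np.degrees(np.arctan2(v[1],v[0])),np.linalg.norm(v))
v=e1-e0;print("groove",np.degrees(np.arctan2(v[1],v[0])),np.linalg.norm(v),(e0+e1)/2,c4)
print("w",np.linalg.norm(pts["lo0"]-pts["ro0"]),np.linalg.norm(pts["lo1"]-pts["ro1"]),np.linalg.norm(pts["li0"]-pts["ri0"]))
```

```text
li0 [0.6225 0.1771 0.03  ]
li1 [0.6616 0.2788 0.03  ]
ri0 [0.6157 0.179  0.03  ]
ri1 [0.6536 0.2815 0.03  ]
lo0 [0.6516 0.1662 0.03  ]
lo1 [0.6908 0.2683 0.03  ]
ro0 [0.5873 0.1903 0.03  ]
ro1 [0.6251 0.2928 0.03  ]
li 68.99938515419329 0.10894969437301057
ri 69.70034140794675 0.10926948778817147
lo 68.98438843097139 0.10938290408019954
ro 69.71895764238606 0.10926923694337505
groove 69.35037690225575 0.10910754977878899 [0.63837153 0.22906549 0.03      ] [0.63869433 0.22942161 0.03      ]
w 0.06868253223256544 0.07008449240733951 0.007073125586026207
```

```bash
cat >> h.py <<'E'
root=np.array([.648,-.2,.1555]); d=np.array([-.9666,-.2561,0]); n=np.array([.2561,-.9666,0])
G0=down(np.radians(22.2)); CB=.045
def tcp(s,zw,tilt):   # window centre at along s, height zw, board top tilted inward by tilt
    Rt=R.from_rotvec(tilt*np.cross([0,0,1],-d)).as_matrix()@G0
    W=root+d*s-n*.001; W[2]=zw
    return W-Rt@[0,.02825,0],Rt
E
python3 - <<'E'
from h import *
p,Rt=pose(); bot.move_linear(p+[0,0,.14],speed=.3)
P,_=tcp(CB,.15175,0); print(P)
bot.set_gripper(.3,25)
bot.move_pose([P[0],P[1],.28],R2q(G0)); bot.wait(.3); f0=np.array(bot.read_ft_force())
look("g1")
print(bot.move_linear([P[0],P[1],.236],speed=.1)); print(f0,bot.read_position(),bot.read_gripper_width(),bot.read_clock())
look("g2"); a=cv2.imread("pics/g2.png"); cv2.imwrite("pics/g2c.png",cv2.resize(a[80:400,100:460],None,fx=1.8,fy=1.8,interpolation=2))
c=lambda x:print(np.round((proj("wrist",x,pose())-[100,80])*1.8))
for s,z in((CB,.210),(.0969,.1555),(.1286,.1814)): c(root*[1,1,0]+d*s+[0,0,z])
for t in (.03,-.03): c(root*[1,1,0]+d*(CB)+np.array([.378,-.926,0])*t+[0,0,.21])
E
```

```text
[ 0.6042469 -0.2105579  0.18     ]
False
[0.51339493 0.66896063 1.29313012] [ 0.60435656 -0.21061774  0.23624579] 0.3016861958769589 10.9083
[319. 305.]
[193. 235.]
[ 98. 245.]
[319. 385.]
[318. 214.]
```

View pics/g2c.png

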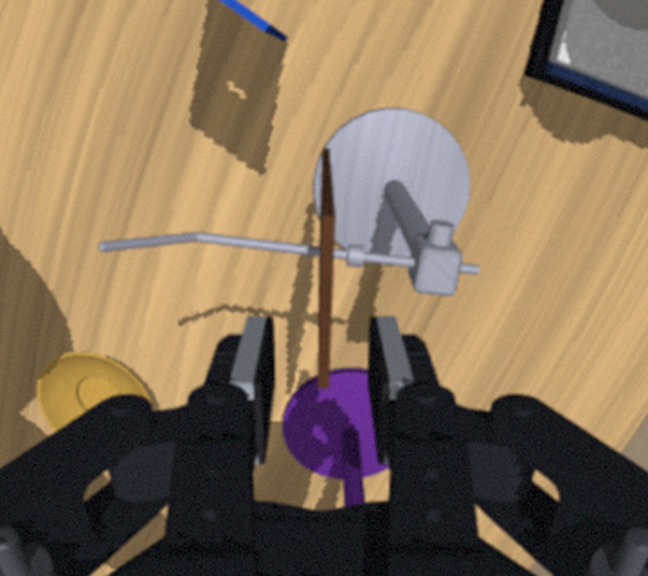

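```bash
sed -i 's/CB=.045/CB=.0438/' h.py
python3 - <<'E'
from h import *
P,_=tcp(CB,.15175,0)
print(bot.move_linear(P,speed=.08,until_force=2.0)); bot.wait(.2); f0=np.array(bot.read_ft_force())
bot.set_gripper(0.0,25); bot.wait(.2); print(bot.read_gripper_width(),(np.array(bot.read_ft_force())-f0).round(2))
for k in range(1,5):
    P,Rt=tcp(CB,.15175+k*.000925,0); bot.move_linear(P,speed=.01); bot.wait(.1)
    print(k,(np.array(bot.read_ft_force())-f0).round(2),np.array(bot.read_position())-P)
np.save("f0.npy",f0);print(f0,bot.read_clock())
look("g3");a=cv2.imread("pics/g3.png"); cv2.imwrite("pics/g3c.png",cv2.resize(a[80:320,120:440],None,fx=2.4,fy=2.4,interpolation=2))
E
```

```text
False
0.04228563154798665 [-0.64  0.11  2.37]
1 [-0.93  0.53 -1.1 ] [-0.00012297  0.00011324 -0.0002429 ]
2 [-0.47  0.92  0.2 ] [2.78957844e-05 1.39924609e-05 1.97886807e-06]
3 [-1.78  0.74  0.99] [-4.19931403e-06  5.39832893e-06  2.22328126e-05]
4 [-0.98  0.34 -0.32] [ 4.21475219e-06 -2.07554297e-05  3.39975372e-05]
[ 0.95952011 -0.45399248 -0.47275075] 13.925
```

View pics/g3c.png

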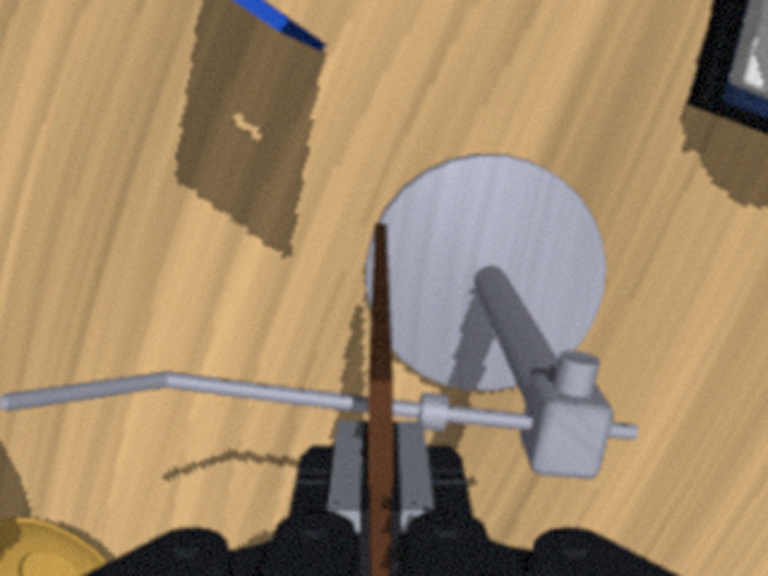

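```bash
cat >> h.py <<'E'
SB,AL=.096,np.radians(39)
def F(k=12):
    return np.mean([bot.read_ft_force() for _ in range(k)],0)
def zw(s): return .1555+max(0,s-SB)*np.tan(AL)
E
cat > step.py <<'E'
from h import *
import sys
f0=np.load("f1.npy")
s0,s1,off=map(float,sys.argv[1:4])
N=int(np.ceil(abs(s1-s0)/.003))
for s in np.linspace(s0,s1,N+1)[1:]:
    t=np.radians(15)*np.clip((s-.05)/.03,0,1)
    P,Rt=tcp(s,zw(s)+off,t)
    hit=bot.move_linear(P,speed=.03,rotation=R2q(Rt),until_force=3.5)
    f=F()-f0; print(round(s,4),hit,"along %.2f side %.2f z %.2f"%(f@d,f@n,f[2]))
    if hit or np.linalg.norm(f)>2.5: print("STOP",s,off); break
print(bot.read_clock())
E
python3 - <<'E'
from h import *
t=bot.read_clock();f=F(40);np.save("f1.npy",f);print(f,bot.read_clock()-t)
E
python3 step.py .0438 .090 0
```

```text
[-0.24542124 -0.33183262 -0.34044772] 0.0
0.0467 False along 0.36 side -0.13 z -0.22
0.0496 False along -1.02 side -0.64 z -0.49
0.0525 False along -0.95 side -0.24 z -0.06
0.0554 False along -0.04 side 0.93 z 0.02
0.0582 False along 0.22 side -0.20 z 0.77
0.0611 False along -0.73 side -0.21 z -0.60
0.064 False along 0.29 side -0.36 z -0.43
0.0669 False along -0.59 side 0.19 z -0.15
0.0698 False along -0.51 side 0.24 z 0.15
0.0727 False along -0.40 side -1.01 z -0.14
0.0756 False along -0.11 side -0.47 z 0.14
0.0784 False along -0.20 side -0.36 z -0.14
0.0813 False along 0.46 side 0.06 z 0.62
0.0842 False along -0.37 side -0.04 z -0.95
0.0871 False along -0.23 side -1.40 z 0.66
0.09 False along -0.92 side -0.14 z 0.17
17.975
```

```bash
sed -i 's/return np.mean(\[bot.read_ft_force() for _ in range(k)\],0)/return np.mean([(bot.wait(.02),bot.read_ft_force())[1] for _ in range(k)],0)/; s/k=12/k=8/' h.py
python3 - <<'E'
from h import *
p=look("g4");a=cv2.imread("pics/g4.png"); cv2.imwrite("pics/g4c.png",cv2.resize(a[140:300,150:370],None,fx=3.6,fy=3.6,interpolation=2))
for s in(.096,.128): print(((proj("wrist",root*[1,1,0]+d*s+[0,0,zw(s)],p)-[150,140])*3.6).round(1))
E
```

```text
[425.7 384.7]
[173.  397.5]
```

View pics/g4c.png

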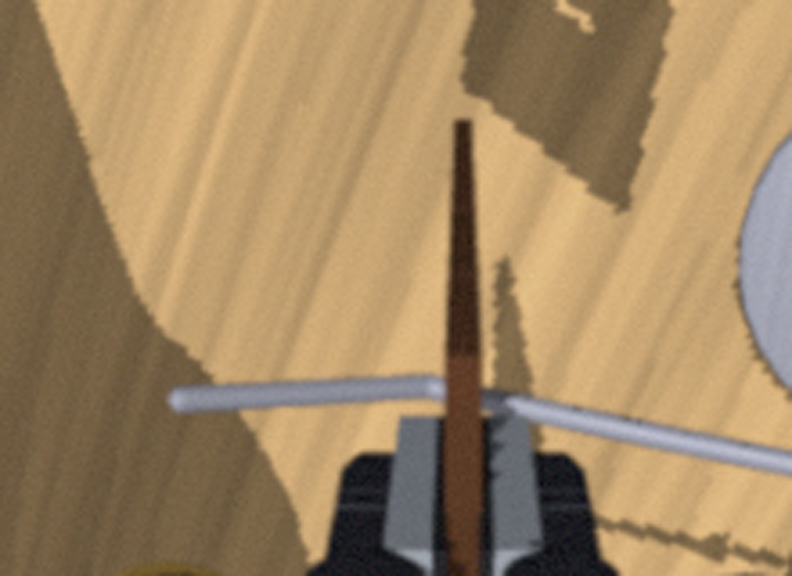

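```bash
sed -i 's/SB,AL=.*/SB,AL=.0955,np.radians(38.5)/' h.py; python3 step.py .090 .150 0
```

```text
0.093 False along -0.29 side -0.13 z -0.22
0.096 False along -0.22 side -0.02 z 0.26
0.099 False along -0.41 side -0.30 z 0.11
0.102 False along -0.31 side -0.06 z 0.07
0.105 False along -0.10 side -0.28 z -0.16
0.108 False along -0.30 side -0.22 z -0.11
0.111 False along -0.23 side -0.28 z 0.04
0.114 False along -0.23 side -0.22 z -0.07
0.117 False along -0.10 side -0.36 z -0.14
0.12 False along -0.19 side -0.15 z 0.24
0.123 False along -0.46 side -0.29 z -0.03
0.126 False along -0.24 side -0.37 z 0.11
0.129 False along -0.40 side 0.39 z -0.13
0.132 False along -0.45 side -0.32 z 0.17
0.135 False along -0.27 side 0.11 z -0.22
0.138 False along -0.40 side -0.27 z 0.13
0.141 False along -0.19 side -0.41 z -0.23
0.144 False along -0.74 side -0.08 z -0.09
0.147 False along -0.14 side -0.36 z -0.16
0.15 False along -0.24 side -0.14 z -0.16
26.1417
```

Run:
```python
from h import *
P,Rt=tcp(.200,zw(.15),np.radians(15)); bot.move_linear(P,speed=.1)
P,_=tcp(.205,.26,0); bot.move_linear(P,speed=.15,rotation=R2q(G0)); bot.wait(.2)
bot.move_linear([P[0],P[1],.34],speed=.2)
Rp=down(np.radians(159.35)); C=[.6385,.2293]
bot.move_pose([*C,.30],R2q(Rp)); bot.move_linear([*C,.155],speed=.12); bot.wait(.3)
print(pose()[0],bot.read_gripper_width(),bot.read_clock(),F())
p=look("p1");a=cv2.imread("pics/p1.png"); cv2.imwrite("pics/p1c.png",cv2.resize(a[100:320,140:420],None,fx=2.8,fy=2.8,interpolation=2))
```

```text
[0.63868172 0.22934891 0.15540042] 0.039697441393957165 31.5083 [-0.07205717 -0.09665151 -0.3545067 ]
```

View pics/p1c.png

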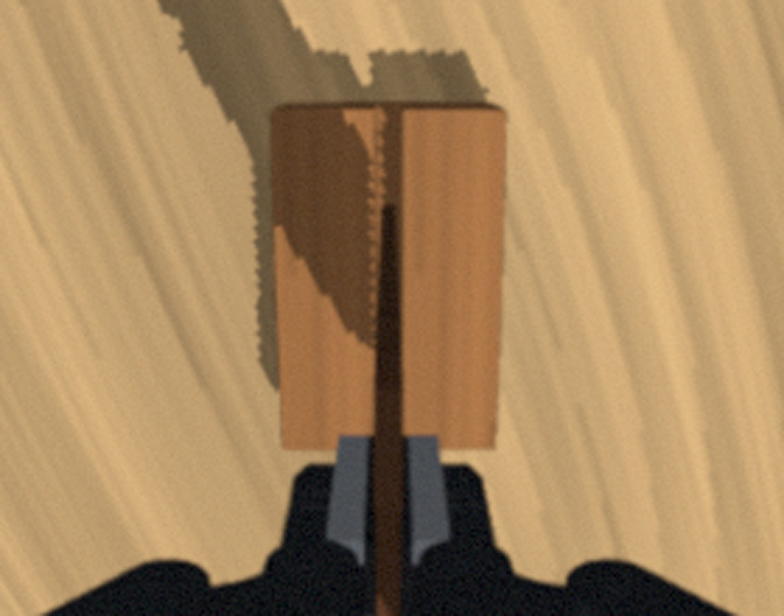

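Run:
```python
from h import *
C=pose()[0]
for z in(.132,.122,.1175,.1165,.1155,.1145,.1135,.1125):
    h=bot.move_linear([C[0],C[1],z],speed=.03,until_force=3.5); f=F(10)
    print(z,h,pose()[0][2].round(4),f.round(2))
    if h or f[2]>1.5: break
print(bot.read_clock())
```

```text
0.132 False 0.1323 [-0.03  0.02 -0.34]
0.122 False 0.1221 [-0.38 -0.28 -0.47]
0.1175 True 0.1175 [0.16 0.01 5.4 ]
33.8417
```

Run:
```python
from h import *
p,_=pose(); bot.move_linear(p+[0,0,.0006],speed=.01); bot.wait(.2); print(F())
bot.set_gripper(.35); bot.wait(.3); bot.move_linear(p+[0,0,.09],speed=.08); bot.wait(.3)
look("e1"); im=bot.camera("scene"); b=cv2.imread("pics/e1.png")
a=cv2.resize(im[190:340,240:400,::-1],(400,375),interpolation=2); b=cv2.resize(b[90:390,120:440],(400,375))
cv2.imwrite("pics/ec.png",np.hstack([a,b])); print(bot.read_clock(),F())
```

```text
[-0.34235092 -0.11513045 -0.68899273]
36.8333 [-0.0339713  -0.02376764  0.36912314]
```

View pics/ec.png

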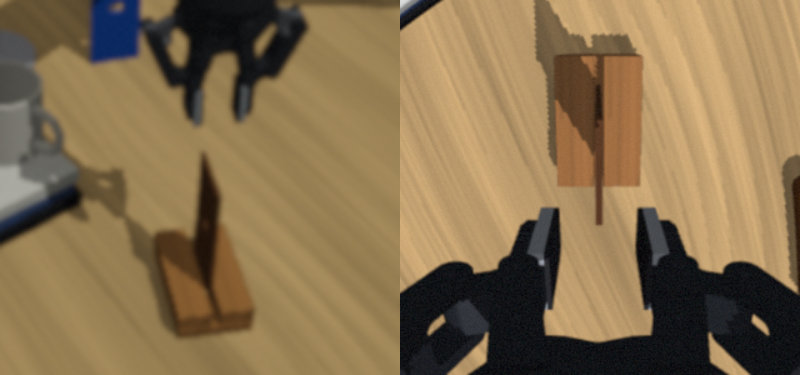

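Run:
```python
from h import *
p=load("e1"); g=np.array([np.cos(np.radians(69.35)),np.sin(np.radians(69.35)),0]); C=np.array([.6385,.2293,0])
for v in(223,125): x=atz("wrist",(120+200*.8,90+v*.8),.147,p)-C; print(v,(x@g).round(4),np.cross(g,x)[2].round(4))
for s in(-.03,.03): print(s,proj("wrist",C+g*s+[0,0,.147],p))
bot.close_job()
```

```text
223 0.0293 0.0005
125 -0.0269 0.0004
-0.03 [279.43414613 185.26130927]
0.03 [279.3358591  269.26493791]
the job is handed in; nothing more can be done
```

The sample is off the prong and standing upright in the holder's groove, released. I handed the job in at about 37 s, and `close_job` gave no verdict.

**Taking it off:** I measured the prong from wrist camera views. The bend is about 96 mm out and the tip rises at about 38.5°. I gripped the top end at 25 N, lifted it 3.7 mm and tilted the board 15°, then slid it along the tip. Averaged force readings stayed at noise level, under about 1 N on the tip section and up to about 1.5 N on the straight part. The 3.5 N stop never triggered there.

**Placing it:** While lowering, I felt contact with the tool at 117.5 mm. That puts the board's foot about 13 mm up, which matches the 12 mm groove floor. The force then was 5.4 N on the holder. I backed off 0.6 mm, let go and rose clear.

**Last checks:**
- **Position:** The final pictures show the board upright in the groove. Its ends measure about 29 mm and 27 mm either side of the middle, and it is within 1 mm of the centre line at the top.
- **Disturbance:** I moved only the sample. The case and the dish are not shown whole in the last picture, so I did not check them directly, nor did I measure the mug.
- **Disagreements:** The first rough holder position from the top camera differed by about 7 mm from the close wrist view. I used the wrist view, and the fit confirmed it. The trained network missed the holder in that close view, so I read its edges from the picture.

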